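# Weigh the parcel on the hand scale

## Robot

A 6-joint arm with a two-finger parallel gripper is mounted at the origin on a cart in front of the work surface, level with it; the furniture and walls round the work are solid. World frame = base frame: x ahead of the robot, y to its left, z up, the work surface at z = 0. Lengths are in m, angles in rad, forces in N, time in s.
With the tool pointing down it reaches from about 0.375 to 0.975 m from the base axis. Payload 3.8 kg.
Tool frame: the origin (TCP) lies midway between the tips of the shut fingers; the grasp point (between the pads) lies 19 mm behind it; z points along the fingers, y is the line along which they close (so a half turn about z gives the same grasp; the last joint's range is limited). The gripper opens to 85 mm and grips with 20 to 120 N. Pads are 22 mm wide; open, the fingers measure 114 mm over their backs; the gripper's body (76 mm by 85 mm) begins 54 mm behind the grasp point. The pads swing forward as they close: fully open they stand 13 mm farther back than shut.
Start: joints at [-0.037, 0.264, 1.604, -0, 1.274, -0.037], TCP at [0.675, -0, 0.231] pointing down, gripper open.
Joint ranges: [-2.63, 2.63], [-0.94, 2.18], [0.31, 2.57], [-1.31, 4.45], [0, 2.66], [-2.55, 2.55]. Speed limits (rad/s): [2.57, 2.57, 3.14, 3.14, 3.14, 3.14].

## Interface

Orientations are given as a rotation vector (axis times angle).
In Python, from workcell import bot gives the robot as it stands.
- The arm moves only by the tool step_arm, never from a script. Its argument "motion" is a list of rows, each a list of 5 numbers: the finger opening in cm, from 0 to 8.54, then the shift along the tool's x, y, z in cm, then the turn about the tool's z in degrees. In form: [[claw, dx, dy, dz, twist], ...]. A call has 1 to 20 rows; each row is the pose to reach, as a shift and turn from the pose commanded when the call began, along the tool's axes at that moment; what a row does not reach only later rows make up. A row lasts 1/10 s, in which the tool goes at most 50 mm and 8.59 degrees, less where a joint would pass 70% of its speed; a pose out of reach is approached as far as the arm can. A call with a gripper value outside its range is refused whole. The fingers move at their own pace and stop on an object; "force" is the grip in N (left out, the last holds). Time passes only in rows, so rows that repeat a pose let the fingers close. It gives the time, the measured TCP pose, the force, the opening and the grip force at its end, in the units of the state.
- bot.read_state(): the state, without advancing time (a new reading comes with each control period).
- bot.read_camera(name): name is "scene" or "side" or "wrist"; returns (picture, depth): 384x512x3 uint8, red, green, blue; 384x512 float32, m along the optical axis (not along the pixel's ray), 0 where there is no reading.
- bot.calibration(name): a dict with "mtx" (3x3 intrinsics, pixels), "k1" (the pictures are not rectified: a ray, as slopes to the right and down, at radius r is drawn at 1 + k1 r^2 times it, then the intrinsics apply), "origin" and "orientation" of the camera in the world; the wrist camera has in their place "T_tool_cam" (4x4, takes a point from camera to tool coordinates, whose origin is the TCP and whose axes are the flange's). Camera axes: x right, y up, looking along -z (the intrinsics and any distortion apply to the point x, -y, -z); pixel columns grow to the right and rows downward; lengths in m; the calibration is good to about 2 mm. A picture is of the moment at which its call begins: read the wrist's pose just before it. calibration takes no time and is no camera call.
- bot.finish_job(): hands the job in; it is judged then, once.
The state is a dict: "time": time; "q": joint angles; "joint_vel": joint speeds; "joint_torque": joint torques, N m; "tool_pos": TCP position; "tcp_rot": TCP orientation; "wrist_force": force on the tool from outside, world axes, zero at the start; "torque": the same for the moment, N m; "width": opening from 0.0 (shut) to 1.0 (fully open); "grip_force": force on a finger pad.
Only numpy, scipy, OpenCV 4.12 (cv2) and the standard library are available. Lean on these libraries where they do the work, as an engineer would, in place of code of your own. Each camera call takes 0.05 s, during which the arm holds its last target. There are 200 camera calls.

## Task

Weigh the parcel: take the hand scale out of its stand, hook it under the parcel's handle, draw it up slowly and without a jerk until the parcel hangs free with its underside 1 to 2.5 cm above the tray's floor (never higher than 4 cm), and hold it there still for two seconds so that the reading settles. Then set the parcel gently back flat in its tray, unhook, and put the scale upright back in its stand. Lift and touch the parcel only with the scale, do not force or press anything, and leave the other things alone.

Things in the scene. Friction and masses are not known exactly. Their poses are not given: they have to be found in the camera images.
- scale_grip (a point): Hand scale parked upright in the stand. Point: centre of its black handle block, 42 (scale x) x 18 (scale y) x 46 mm high; pinch from above across the 18 mm. z up. Below it a flange 62x42x6 mm (underside 32 mm below this point), housing 38 (x) x 20 (y) x 40 mm, a nose 26x12 mm ending 78 mm below this point, and a steel J-hook whose tip and open side look to scale +x. Mass 0.19 kg.
- scale_flange (a point): Centre of the underside of the scale's flange, on the scale's axis, 32 mm below scale_grip (same axes). It rests on the stand's top when parked.
- hook_seat (a point): Lowest inside point of the hook (6 mm wire), on the scale's axis, 130 mm below scale_grip with no load; same axes. Hook's underside is 6 mm below. A bar enters from +x, over the tip and under the nose: tip at x = +15, reaching 11 mm up; free height there 11 to 37 mm above this point. The back is an upright shank, inner face at x = -11 between 10 and 26 mm up.
- scale_reading (a joint): How far the scale's spring is drawn out, m: 0 with no load, the hook moves down as it grows, end stop at 0.095. Spring 90 N/m, so a parcel of 0.21 kg draws it to about 0.02 and one of 0.73 kg to about 0.078.
- parcel_base (a point): Centre of the underside of the parcel, a closed cardboard box 100 (its x) x 150 (its y) x 55 mm high, z up, weight unknown, 0.21 to 0.73 kg, balanced about its middle. It lies loose in the post tray.
- parcel_handle (a point): Middle of the parcel's carrying handle, a rigid upright black bow along the parcel's y: centre of its straight level top bar, 60 mm long, 7 mm thick, 100 mm above the parcel's underside and 45 mm above its lid. Axes as the parcel, z up. The bow's feet are at y = +-52 mm.
- tray_floor (a point): Centre of the inner floor (4 mm above the desk) of the shallow grey post tray, fixed to the desk: inside 114 (x) x 164 (y) mm, so 7 mm play round the parcel; walls 4 mm thick, rim 8 mm above the floor. z up.
- stand_top (a point): Centre of the top of the fixed dark steel stand, 120 mm above the desk: a window 46 (stand x) x 28 (stand y) mm through which hook and housing go straight down (4 mm play each side); the flange rests on the frame round it. Parked, the scale has the stand's axes, hook opening to stand +x. Frame 82x86, foot 100x96 mm.
- mouse: Bystander, to be left alone: black cordless mouse, 100x58x34 mm. Origin at the centre of its underside.
- tape_roll: Bystander, to be left alone: roll of tape lying flat, 96 across and 25 high, all in mm. Origin at the centre of its underside.
- glue_stick: Bystander, to be left alone: standing glue stick, 25 across and 90 high, all in mm (its like may stand far at the back). Origin at the centre of its underside.
- lip_balm: Bystander, to be left alone: small standing tube, 16 across and 68 high, all in mm. Origin at the centre of its underside.
- eraser: Bystander, to be left alone: eraser in a sleeve lying flat, 52x22x13 mm (its like may stand far at the back). Origin at the centre of its underside.
- charger: Bystander, to be left alone: black power brick, 105x45x26 mm. Origin at the centre of its underside.
- usb_stick: Bystander, to be left alone: memory stick lying flat, 48x17x8 mm (its like may stand far at the back). Origin at the centre of its underside.
Mind the look-alikes: they are no part of the job. Of the things that look like the part that bears parcel_base, take the one that is nearest to the robot's base at the start.

How it is judged:
On the way:
1. the parcel hangs still on the scale alone, free of the tray, its underside 8 to 28 mm above the tray's floor, for 1.2 s (z of parcel_base in the frame of tray_floor between 0.008 and 0.028 m and value of joint scale_reading above 0.012 m and contact force between parcel and tray below 0.05 N and linear speed of parcel below 0.03 m/s and angular speed of parcel below 0.4 rad/s and contact force between the arm and parcel below 0.1 N), for 1.2 s.
At the end, for the whole second after the job is handed in: the parcel is back flat in its tray (within 12 mm of the middle, tilt under 0.04 rad), unhooked and at rest; the scale stands upright in its stand, flange on the frame (within 4 mm in height, 9 mm of the middle), at rest (horizontal distance between parcel_base and tray_floor below 0.012 m and z of parcel_base in the frame of tray_floor below 0.003 m and angle between parcel_base's own z axis and vertical below 0.04 rad and horizontal distance between scale_flange and stand_top below 0.009 m and z of scale_flange in the frame of stand_top between -0.003 and 0.004 m and angle between scale_flange's own z axis and vertical below 0.06 rad and linear speed of each of parcel, scale below 0.01 m/s and contact force between scale and parcel below 0.05 N); the robot touches nothing.
It fails at once if the parcel is lifted more than 42 mm above the tray's floor (z of parcel_base in the frame of tray_floor above 0.042 m).
It fails at once if the scale and the parcel press or pull on each other with more than 15 N, or the scale is forced against its stand with more than 40 N (contact force between scale and parcel above 15 N or contact force between scale and stand above 40 N).
It fails at once if the scale's spring is jerked: drawn out or let back faster than 0.15 m/s (velocity of joint scale_reading above 0.15 m/s or velocity of joint scale_reading below -0.15 m/s).
It fails at once if the robot itself touches the parcel (contact force between any of the arm, the fingers and parcel above 0.5 N).
It fails at once if a bystander is moved by more than 20 mm (distance of any of mouse, tape_roll, glue_stick, lip_balm, eraser, charger, usb_stick from where it was at the start of the episode above 0.02 m).
It also fails if it takes over 72 s, if anything falls off the work surface, if the arm or the gripper's body presses on something with over 40 N, if the wrist force passes 120 N, or if a joint passes its speed limit or range.

## Working session

There is one attempt and no reset: what is moved stays moved. The work goes in short steps, Python scripts to look and compute and a tool call to move; the robot and the scene stay as the last step left them, time stands still between calls to the robot, and variables do not carry over. Pictures are saved under pics/ and viewed, at most 10 in all, crops included, and the job is handed in when it is done.

Besides the shell and the picture viewer there is one more tool, called as a command line: name --pt "numbers of a row" for each row, then --argument value for the rest. step_arm: Moves the arm, as the interface text tells. Its arguments: {"type":"object","properties":{"motion":{"type":"array","items":{"type":"array","items":{"type":"number"}}},"force":{"type":"number"}},"required":["motion"]}

```bash
ls; mkdir -p pics; cat > h.py <<'E'
import numpy as np, cv2
from workcell import bot
from scipy.spatial.transform import Rotation as R
def cam(name):
    s=bot.read_state(); im,d=bot.read_camera(name); c=bot.calibration(name)
    if 'T_tool_cam' in c:
        T=np.eye(4); T[:3,:3]=R.from_rotvec(s['tcp_rot']).as_matrix(); T[:3,3]=s['tool_pos']
        M=T@np.array(c['T_tool_cam'])
    else:
        M=np.eye(4); o=np.array(c['orientation'],float)
        M[:3,:3]=o if o.shape==(3,3) else R.from_rotvec(o).as_matrix(); M[:3,3]=c['origin']
    return im,d,np.array(c['mtx']),c['k1'],M
def rays(uv,K,k1,M):
    uv=np.asarray(uv,float).reshape(-1,1,2)
    n=cv2.undistortPoints(uv,K,np.array([k1,0,0,0.])).reshape(-1,2)
    return np.c_[n[:,0],-n[:,1],-np.ones(len(n))]@M[:3,:3].T
def plane(uv,z,K,k1,M):
    r=rays(uv,K,k1,M); o=M[:3,3]; return o+r*((z-o[2])/r[:,2])[:,None]
def cloud(d,K,k1,M):
    v,u=np.mgrid[:384,:512]; r=rays(np.c_[u.ravel(),v.ravel()],K,k1,M)
    return (M[:3,3]+r*d.reshape(-1,1)).reshape(384,512,3)
def save(n,im): cv2.imwrite('pics/'+n,im[:,:,::-1])
E
python3 - <<'E'
from h import *
ims=[]
for n in ['scene','side','wrist']:
    im,d,K,k1,M=cam(n); np.savez(n+'0.npz',im=im,d=d,K=K,k1=k1,M=M); ims.append(im); print(n,M.round(3).tolist(),K[0,0],k1,(d>0).mean())
save('a.png',ims[0]);save('b.png',np.hstack(ims[1:])[:, :])
cv2.imwrite('pics/b.png',cv2.resize(np.vstack(ims[1:]),(400,600))[:,:,::-1])
print({k:np.round(v,3) for k,v in bot.read_state().items()})
E
```

```text
pics
scene [[0.482, 0.566, -0.669, -0.427], [-0.876, 0.327, -0.355, -0.352], [0.018, 0.757, 0.653, 1.037], [0.0, 0.0, 0.0, 1.0]] 417.52105922973976 -0.03894864076682017 0.996063232421875
side [[0.929, 0.188, -0.319, 0.053], [-0.37, 0.439, -0.819, -1.059], [-0.014, 0.879, 0.477, 0.824], [0.0, 0.0, 0.0, 1.0]] 400.0511000588502 -0.01717753147398221 0.9961395263671875
wrist [[1.0, -0.0, 0.002, 0.674], [-0.001, 0.959, 0.283, 0.071], [-0.002, -0.283, 0.959, 0.372], [0.0, 0.0, 0.0, 1.0]] 291.53067214258385 0.023666004760027535 0.9960886637369791
{'time': np.float64(0.15), 'q': array([-0.037,  0.265,  1.605,  0.   ,  1.274, -0.037]), 'joint_vel': array([-0.   , -0.001, -0.004,  0.001,  0.001, -0.   ]), 'joint_torque': array([-0.0000e+00, -5.1591e+01, -3.6796e+01, -0.0000e+00,  8.0000e-03,
        0.0000e+00]), 'tool_pos': array([0.674, 0.   , 0.23 ]), 'tcp_rot': array([-2.221e+00, -2.220e+00,  2.000e-03]), 'wrist_force': array([ 0.85 , -0.173,  0.56 ]), 'torque': array([ 0.038, -0.033,  0.012]), 'grip_force': np.float64(0.0), 'width': np.float64(0.998)}
```

View pics/a.png

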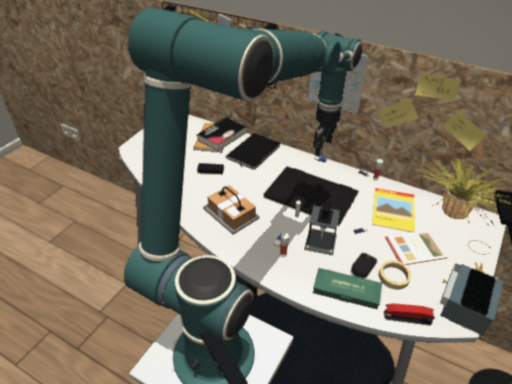

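View pics/b.png

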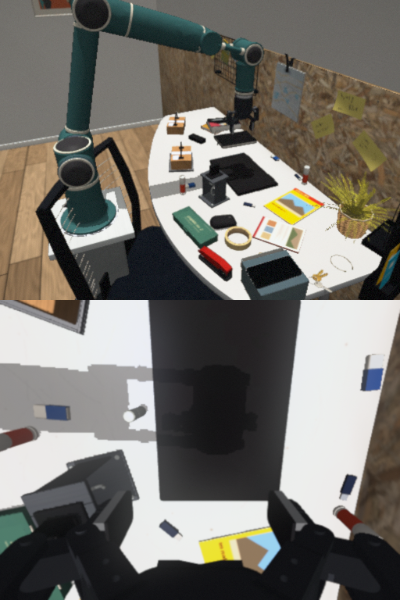

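Scene view: parcel with bow at (232,207), dark stand at about (322,228). Side view (halved): two parcels, at (180,158) and, farther off, (176,125). Next I'll get the candidates' distances from the base and a close crop.

```bash
python3 - <<'E'
from h import *
z={n:dict(np.load(n+'0.npz')) for n in ['scene','side','wrist']}
def crop(n,a,b,c,d,w=400,h=300): return cv2.resize(z[n]['im'][a:b,c:d],(w,h),interpolation=cv2.INTER_CUBIC)
im=np.vstack([np.hstack([crop('scene',170,260,200,320),crop('scene',185,260,280,380)]),np.hstack([crop('side',135,225,180,300),crop('side',200,275,240,340)])])
save('c.png',im)
for n in z:
    k=z[n]; P=cloud(k['d'],k['K'],float(k['k1']),k['M']); np.save(n+'P.npy',P)
    hsv=cv2.cvtColor(k['im'],cv2.COLOR_RGB2HSV)
    m=((hsv[...,0]>5)&(hsv[...,0]<22)&(hsv[...,1]>90)&(P[...,2]>.03)&(P[...,2]<.09)&(P[...,0]>.2)&(P[...,0]<1.1)&(abs(P[...,1])<.8)).astype(np.uint8)
    c,l,s,ce=cv2.connectedComponentsWithStats(m)
    for i in range(1,c):
        if s[i,4]>60: print(n,s[i],P[l==i].mean(0).round(3),np.hypot(*P[l==i].mean(0)[:2]).round(3))
for n,(u,v) in [('scene',(322,228)),('side',(273,238))]:
    print(n,np.load(n+'P.npy')[v-20:v+21:8,u-16:u+17:8].round(2).tolist())
E
```

```text
scene [201 102  23  17 132] [0.959 0.634 0.065] 1.149
scene [236 111  27  16 163] [0.959 0.445 0.072] 1.057
scene [270 123  17  15 120] [0.959 0.302 0.063] 1.005
scene [290 129  24  17 193] [0.959 0.188 0.063] 0.977
scene [328 142  34  21 322] [ 0.959 -0.001  0.059] 0.959
scene [403 164  27  18 178] [ 0.958 -0.285  0.062] 0.999
scene [208 189  26  21 246] [0.47  0.288 0.056] 0.551
scene [444 191  29  24 319] [ 0.842 -0.454  0.061] 0.957
scene [223 198  32  28 398] [0.451 0.189 0.052] 0.489
side [217 150  20   4  69] [0.598 0.665 0.059] 0.894
side [214 157  22  11 163] [0.563 0.569 0.049] 0.8
side [325 159  11  19  96] [0.963 0.307 0.061] 1.011
side [338 168  23  23 222] [0.963 0.165 0.063] 0.977
side [362 188  24  28 269] [ 0.962 -0.004  0.059] 0.962
side [219 198  26  15 298] [0.46  0.177 0.052] 0.493
side [433 280  39  21 397] [ 0.856 -0.492  0.058] 0.988
wrist [ 22   0  67  26 894] [0.492 0.161 0.051] 0.517
wrist [501 142  11  31 147] [0.96  0.014 0.037] 0.96
wrist [500 181  12  12  78] [ 0.96  -0.017  0.045] 0.96
wrist [484 203  28  32 514] [ 0.96  -0.058  0.047] 0.962
wrist [473
[... 621 characters left out ...]
, [0.48, -0.11, 0.01], [0.49, -0.13, 0.0], [0.51, -0.15, -0.0]]]
side [[[0.54, 0.14, -0.0], [0.49, -0.05, 0.12], [0.5, -0.1, 0.15], [0.54, -0.07, 0.12], [0.63, 0.05, 0.03]], [[0.52, 0.08, 0.0], [0.47, -0.09, 0.12], [0.49, -0.11, 0.13], [0.52, -0.11, 0.12], [0.54, -0.13, 0.12]], [[0.5, 0.04, 0.0], [0.49, -0.05, 0.06], [0.48, -0.14, 0.12], [0.51, -0.13, 0.11], [0.54, -0.12, 0.09]], [[0.48, -0.01, 0.0], [0.49, -0.05, 0.03], [0.53, -0.05, 0.01], [0.51, -0.13, 0.07], [0.55, -0.12, 0.06]], [[0.46, -0.07, 0.01], [0.48, -0.07, 0.01], [0.51, -0.09, 0.01], [0.51, -0.13, 0.04], [0.56, -0.1, 0.01]], [[0.45, -0.09, 0.01], [0.47, -0.11, 0.01], [0.49, -0.12, 0.01], [0.51, -0.13, 0.01], [0.54, -0.13, 0.0]]]
```

View pics/c.png

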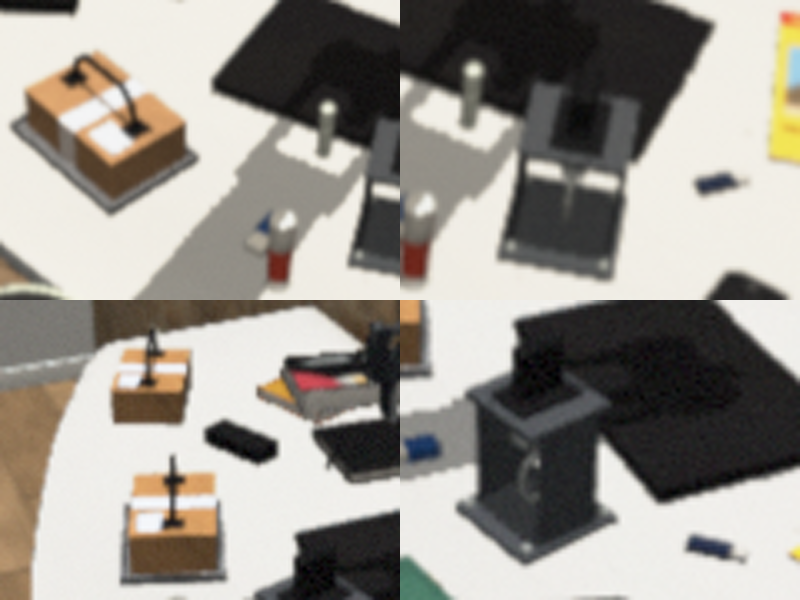

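Near parcel (0.46,0.23) sits in the grey tray, 0.5 m from base; the look-alike at (0.58,0.62) has no tray and is farther off. The near one is the job. Stand with the scale is near (0.5,-0.09). Now measuring both.

```bash
python3 - <<'E'
from h import *
def rect(p): 
    r=cv2.minAreaRect((p[:,:2]*1000).astype(np.float32)); return np.round(r[0],1),np.round(r[1],1),round(r[2],1)
for n in ['scene','side','wrist']:
    k=np.load(n+'0.npz'); P=np.load(n+'P.npy'); hsv=cv2.cvtColor(k['im'],cv2.COLOR_RGB2HSV); X,Y,Z=np.moveaxis(P,2,0)
    st=(abs(X-.5)<.08)&(abs(Y+.09)<.08)
    for nm,m in [('top',st&(abs(Z-.12)<.006)),('foot',st&(Z>.004)&(Z<.02)&(hsv[...,2]<120)),('handle',st&(Z>.135)&(Z<.2)),('htop',st&(Z>.168)&(Z<.185)),
      ('lid',(abs(X-.46)<.1)&(abs(Y-.23)<.12)&(abs(Z-.059)<.006)),('bow',(abs(X-.46)<.1)&(abs(Y-.23)<.12)&(Z>.075)&(Z<.12)),('bar',(abs(X-.46)<.1)&(abs(Y-.23)<.12)&(Z>.098)&(Z<.115)),('tray',(abs(X-.46)<.14)&(abs(Y-.23)<.14)&(Z>.006)&(Z<.016))]:
        p=P[m]
        if len(p)>8: print(n,nm,len(p),rect(p),p[:,2].mean().round(4))
E
```

```text
scene top 415 (array([502. , -89.8]), array([84.7, 86. ]), 14.1) 0.1197
scene foot 458 (array([500.8, -90. ]), array([100.1,  90.5]), 13.7) 0.0071
scene handle 103 (array([501.4, -91.1]), array([46.2, 18.1]), 13.5) 0.1607
scene htop 42 (array([499.5, -91.7]), array([40. , 16.1]), 12.6) 0.1699
scene lid 791 (array([472.3, 239.1]), array([154.7, 103.2]), 70.3) 0.0579
scene bow 63 (array([471.2, 238.7]), array([99.6,  9.2]), 68.2) 0.0977
scene bar 38 (array([471.7, 239.9]), array([79.4,  9.2]), 68.2) 0.1045
scene tray 213 (array([518.2, 224.5]), array([174. , 225.9]), 71.4) 0.0103
side top 270 (array([508. , -90.8]), array([84.2, 91.3]), 13.7) 0.1215
side foot 352 (array([503.9, -93.4]), array([94.5, 95.3]), 14.7) 0.0107
side handle 168 (array([507.5, -93.2]), array([49.7, 20.2]), 12.4) 0.1579
side htop 53 (array([504.5, -93.7]), array([43.5, 19.8]), 12.4) 0.1719
side lid 467 (array([476.6, 239.6]), array([159.3,  97.7]), 69.3) 0.0613
side bow 36 (array([473.7, 226.9]), array([85.2,  4.7]), 69.9) 0.0999
side bar 22 (array([475.9, 232.8]), array([72.7,  4.1]), 70.6) 0.1077
side tray 218 (array([460.4, 220. ]), array([275.1, 245.1]), 1.2) 0.0105
wrist top 3463 (array([501.5, -74.3]), array([82.4, 52.1]), 13.8) 0.1208
wrist foot 2733 (array([507.1, -89.3]), array([98.1, 93. ]), 14.1) 0.0077
wrist handle 880 (array([505.5, -84.5]), array([11.4, 43. ]), 89.2) 0.1503
wrist htop 40 (array([519.7, -81.6]), array([9.2, 3.7]), 4.9) 0.1691
wrist lid 521 (array([481.9, 158.5]), array([42.7, 14.8]), 2.5) 0.0579
wrist tray 866 (array([459.5, 176.6]), array([ 43.6, 109.3]), 72.3) 0.0108
```

step_arm --pt "8.54 -0.7 -1.3 0 -8" --pt "8.54 -1.4 -2.6 0 -16" --pt "8.54 -2.1 -3.9 0 -24" --pt "8.54 -2.8 -5.2 0 -32" --pt "8.54 -3.5 -6.5 0 -40" --pt "8.54 -4.2 -7.9 0 -48" --pt "8.54 -4.9 -9.2 0 -56" --pt "8.54 -5.6 -10.5 0 -64" --pt "8.54 -6.3 -11.8 0 -72" --pt "8.54 -7.0 -13.1 0 -80" --pt "8.54 -7.7 -14.4 0 -88" --pt "8.54 -8.4 -15.7 0 -96" --pt "8.54 -9.1 -17.1 0 -104" --pt "8.54 -9.15 -17.1 0 -104" --pt "8.54 -9.15 -17.1 0 -104"

```text
time: 1.65
tool_pos: [0.504, -0.0915, 0.2312]
tcp_rot: [-0.377, 3.118, 0.0]
wrist_force: [0.7, 0.1, 0.9]
width: 0.993
grip_force: 0.0
```

```bash
python3 - <<'E'
from h import *
im,d,K,k1,M=cam('wrist'); np.savez('wrist1.npz',im=im,d=d,K=K,k1=k1,M=M)
s=bot.read_state(); Rt=R.from_rotvec(s['tcp_rot']).as_matrix(); print(s['time'],s['tool_pos'],Rt.round(3).tolist(),s['q'])
P=cloud(d,K,k1,M); X,Y,Z=np.moveaxis(P,2,0); st=(abs(X-.5)<.08)&(abs(Y+.09)<.08)
def rect(p): 
    r=cv2.minAreaRect((p[:,:2]*1000).astype(np.float32)); return np.round(r[0],1),np.round(r[1],1),round(r[2],1)
for nm,m in [('top',st&(abs(Z-.12)<.005)),('htop',st&(abs(Z-.174)<.006)),('flange',st&(abs(Z-.126)<.003))]:
    if m.sum()>8: print(nm,m.sum(),rect(P[m]),P[m][:,2].mean())
k=np.load('side0.npz')
c=cv2.resize(k['im'][228:262,258:292],(384,384),interpolation=cv2.INTER_CUBIC)
cv2.imwrite('pics/d.png',np.hstack([cv2.resize(im,(400,300)),cv2.resize(c,(400,300))])[:,:,::-1])
E
```

```text
1.7 [ 0.50436882 -0.09138526  0.2312813 ] [[-0.971, -0.239, 0.0], [-0.239, 0.971, 0.0], [-0.001, 0.0, -1.0]] [-2.28040489e-01 -4.60203978e-02  1.94584349e+00  3.12575298e-04
  1.24133890e+00 -2.04044875e+00]
top 5369 (array([505.5, -91.9]), array([82. , 86.3]), 13.9) 0.11995875798097017
htop 1161 (array([504.3, -93.4]), array([42.8, 16.7]), 14.3) 0.17009956460495052
flange 1877 (array([504.2, -93.3]), array([61.4, 42. ]), 13.3) 0.12541093645446108
```

View pics/d.png

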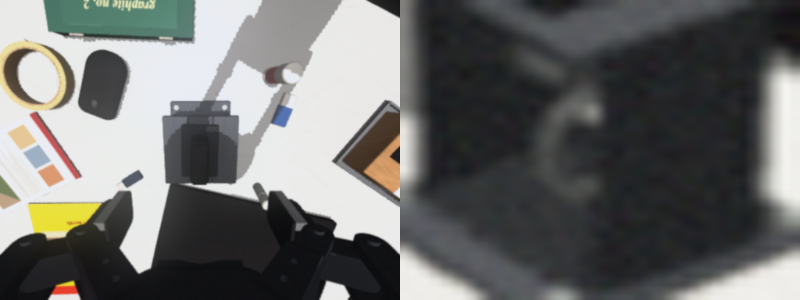

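The wrist crop shows the stand at (200,145) with the black grip block along its axis. In the side crop the hook is a "C" whose open side faces right (world +x), so scale x ≈ 14°. I'll go down and grip.

step_arm --pt "8.54 0 -0.1 1.5 0" --pt "8.54 0 -0.1 3.5 0" --pt "8.54 0 -0.1 5.5 0" --pt "8.54 0 -0.1 7.5 0" --pt "8.54 0 -0.1 9 0" --pt "8.54 0 -0.1 9.7 0" --pt "8.54 0 -0.1 9.8 0" --pt "5 0 -0.1 9.8 0" --pt "3 0 -0.1 9.8 0" --pt "1.5 0 -0.1 9.8 0" --pt "1.5 0 -0.1 9.8 0" --pt "1 0 -0.1 9.8 0" --pt "1 0 -0.1 9.8 0" --pt "1 0 -0.1 9.8 0" --pt "1 0 -0.1 9.8 0" --pt "1 0 -0.1 9.8 0" --force 50

```text
time: 3.3
tool_pos: [0.5046, -0.0925, 0.1339]
tcp_rot: [-0.383, 3.117, -0.0]
wrist_force: [-1.1, 0.2, 6.1]
width: 0.203
grip_force: 50.7
```

step_arm --pt "1 0 0 -0.2 0" --pt "1 0 0 -0.6 0" --pt "1 0 0 -1.2 0" --pt "1 0 0 -2 0" --pt "1 0 0 -3 0" --pt "1 0 0 -4 0" --pt "1 0 0 -5 0" --pt "1 0 0 -6 0" --pt "1 0 0 -7 0" --pt "1 0 0 -8 0" --pt "1 0 0 -9 0" --pt "1 0 0 -10 0" --pt "1 0 0 -11 0" --pt "1 0 0 -12 0" --pt "1 0 0 -12.6 0" --pt "1 0 0 -13 0" --pt "1 0 0 -13 0" --pt "1 0 0 -13 0"

```text
time: 5.1
tool_pos: [0.504, -0.0924, 0.2629]
tcp_rot: [0.383, -3.118, -0.0]
wrist_force: [0.7, 0.2, -2.0]
width: 0.205
grip_force: 49.6
```

```bash
python3 - <<'E'
from h import *
s=bot.read_state(); print(s['time'],s['tool_pos'],s['tcp_rot'],s['wrist_force'],s['torque'],s['width'])
im,d,K,k1,M=cam('side'); np.savez('side2.npz',im=im,d=d,K=K,k1=k1,M=M)
im2,d2,K2,k2,M2=cam('scene'); np.savez('scene2.npz',im=im2,d=d2,K=K2,k1=k2,M=M2)
cv2.imwrite('pics/e.png',np.hstack([cv2.resize(im[150:250,230:330],(400,400),interpolation=cv2.INTER_CUBIC),cv2.resize(im2[150:250,270:370],(400,400),interpolation=cv2.INTER_CUBIC)])[:,:,::-1])
E
```

```text
5.1 [ 0.50402615 -0.09243746  0.26291078] [ 3.82739624e-01 -3.11757368e+00 -3.39770425e-04] [ 0.72912347  0.18419423 -1.97006231] [ 0.0038634  -0.02188791  0.0379434 ] 0.20464341241465428
```

View pics/e.png

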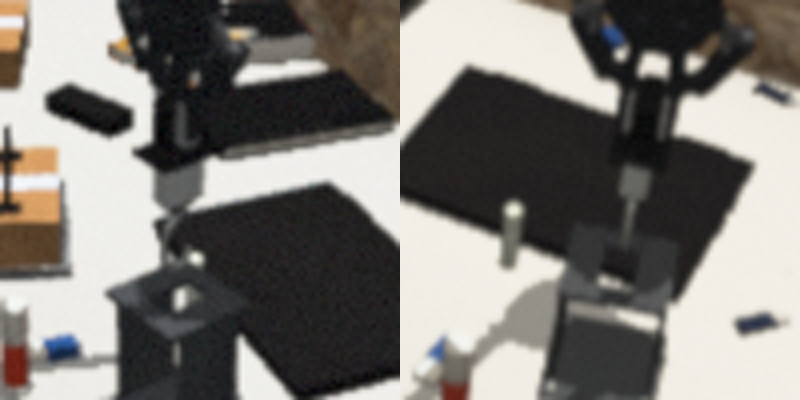

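Both crops show the hook free of the stand, shank at left and opening toward world +x (left crop, 170,235). Next I carry it to a standoff behind the parcel (its −x' side).

step_arm --pt "1 0 0.7 0 0" --pt "1 0 2 0 2" --pt "1 0.1 4 0 4" --pt "1 0.1 6.5 0 7" --pt "1 0.2 9.5 0 10" --pt "1 0.2 12.5 0 13" --pt "1 0.3 15.5 0 16" --pt "1 0.4 18.5 0 19" --pt "1 0.4 21.5 0 22" --pt "1 0.5 24.5 0 25" --pt "1 0.5 27.5 0 28" --pt "1 0.6 30.5 0 31" --pt "1 0.6 33 0 33" --pt "1 0.7 35 0 34" --pt "1 0.7 36.2 0 34" --pt "1 0.7 36.7 0 34" --pt "1 0.7 36.7 0 34" --pt "1 0.7 36.7 0 34"

```text
time: 7.0
tool_pos: [0.4088, 0.2613, 0.2631]
tcp_rot: [-0.546, -3.094, 0.001]
wrist_force: [-1.2, 0.3, -1.5]
width: 0.207
grip_force: 49.6
```

```bash
python3 - <<'E'
from h import *
s=bot.read_state(); Rt=R.from_rotvec(s['tcp_rot']).as_matrix(); print(s['time'],s['tool_pos'],Rt.round(3).tolist(),s['wrist_force'])
out=[]
def rect(p): 
    r=cv2.minAreaRect((p[:,:2]*1000).astype(np.float32)); return np.round(r[0],1),np.round(r[1],1),round(r[2],1)
for n in ['wrist','side','scene']:
    im,d,K,k1,M=cam(n); np.savez(n+'3.npz',im=im,d=d,K=K,k1=k1,M=M); out.append(im)
    P=cloud(d,K,k1,M); X,Y,Z=np.moveaxis(P,2,0)
    a=(abs(X-.474)<.1)&(abs(Y-.238)<.1)
    for nm,m in [('lid',a&(abs(Z-.059)<.005)),('bar',a&(abs(Z-.106)<.008)),('tray',(abs(X-.474)<.12)&(abs(Y-.238)<.12)&(abs(Z-.012)<.004))]:
        if m.sum()>8: print(n,nm,m.sum(),rect(P[m]),P[m].mean(0).round(4))
cv2.imwrite('pics/f.png',np.hstack([cv2.resize(out[0],(400,300)),cv2.resize(out[1][130:230,170:303],(400,300),interpolation=cv2.INTER_CUBIC)])[:,:,::-1])
E
```

```text
7.0 [0.40877415 0.26133246 0.26314603] [[-0.94, 0.342, -0.0], [0.342, 0.94, -0.001], [-0.0, -0.001, -1.0]] [-1.16048928  0.31455601 -1.4532189 ]
wrist lid 2743 (array([474.3, 239. ]), array([149.8,  99.1]), 70.1) [0.4664 0.2473 0.0588]
wrist tray 700 (array([472.3, 240.7]), array([171.9, 121.1]), 70.8) [0.4324 0.2632 0.0113]
side lid 429 (array([476.7, 239.6]), array([158.6,  97.5]), 69.2) [0.4742 0.2293 0.0611]
side bar 22 (array([476.6, 234.5]), array([69.8,  4.1]), 70.6) [0.4743 0.2282 0.1079]
side tray 139 (array([476.2, 240.5]), array([177.2, 186. ]), 69.1) [0.4607 0.1937 0.0123]
scene lid 753 (array([472.9, 240.4]), array([153.2, 102.6]), 69.4) [0.4672 0.2359 0.058 ]
scene bar 40 (array([471. , 236.4]), array([77.,  8.]), 70.0) [0.4695 0.2342 0.1046]
scene tray 169 (array([470.5, 241.1]), array([174. , 124.7]), 70.8) [0.4326 0.2192 0.0115]
```

View pics/f.png

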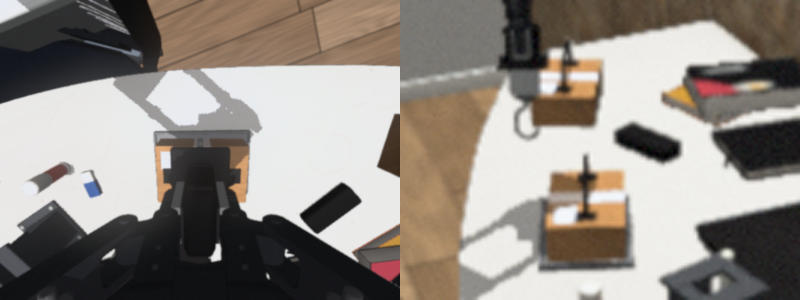

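Wrist crop: parcel at (200,170) squarely ahead of the scale. Side crop: hook at (525,125) clear of the real parcel at (587,215). I'll descend, then slide in under the bar.

step_arm --pt "1 0 0.1 1 0" --pt "1 0 0.1 2.5 0" --pt "1 0 0.1 4 0" --pt "1 0 0.1 5.5 0" --pt "1 0 0.1 6.5 0" --pt "1 0 0.1 6.9 0" --pt "1 -1 0.1 6.9 0" --pt "1 -2 0.1 6.9 0" --pt "1 -3 0.1 6.9 0" --pt "1 -3.7 0.1 6.9 0" --pt "1 -4.2 0.1 6.9 0" --pt "1 -4.7 0.1 6.9 0" --pt "1 -5.2 0.1 6.9 0" --pt "1 -5.7 0.1 6.9 0" --pt "1 -6.2 0.1 6.9 0" --pt "1 -6.6 0.1 6.9 0" --pt "1 -6.8 0.1 6.9 0" --pt "1 -6.8 0.1 6.9 0"

```text
time: 8.95
tool_pos: [0.4731, 0.2395, 0.1943]
tcp_rot: [-0.546, -3.094, 0.0]
wrist_force: [0.0, 0.1, -1.2]
width: 0.204
grip_force: 49.6
```

```bash
python3 - <<'E'
from h import *
s=bot.read_state(); print(s['time'],s['tool_pos'],s['wrist_force'])
out=[]
for n in ['side','scene']:
    im,d,K,k1,M=cam(n); np.savez(n+'4.npz',im=im,d=d,K=K,k1=k1,M=M); out.append(im)
cv2.imwrite('pics/g.png',np.hstack([cv2.resize(out[0][165:225,205:265],(400,400),interpolation=cv2.INTER_CUBIC),cv2.resize(out[1][160:235,195:270],(400,400),interpolation=cv2.INTER_CUBIC)])[:,:,::-1])
E
```

```text
8.95 [0.47310507 0.23951098 0.19425485] [ 0.03165572  0.13573476 -1.15994087]
```

View pics/g.png

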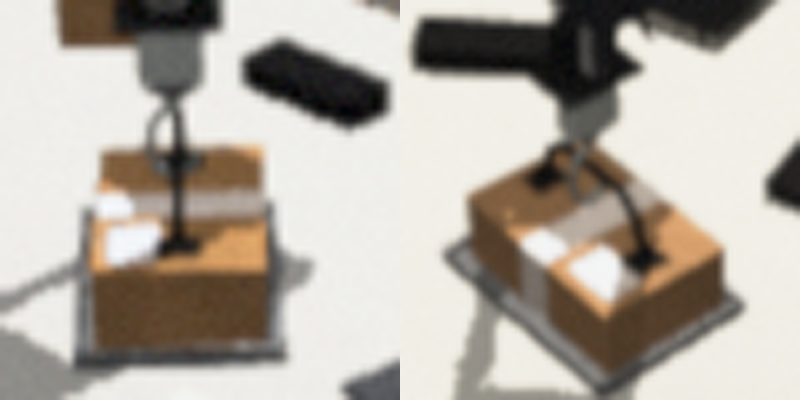

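The side crop shows the bar inside the hook, with the tip at (197,165) past the bar and the shank at (155,130). I'll draw it up slowly.

step_arm --pt "1 0 0 -0.5 0" --pt "1 0 0 -1.0 0" --pt "1 0 0 -1.4 0" --pt "1 0 0 -1.6 0" --pt "1 0 0 -1.8 0" --pt "1 0 0 -2.0 0" --pt "1 0 0 -2.2 0" --pt "1 0 0 -2.4 0" --pt "1 0 0 -2.7 0" --pt "1 0 0 -3.0 0" --pt "1 0 0 -3.3 0" --pt "1 0 0 -3.6 0" --pt "1 0 0 -3.8 0" --pt "1 0 0 -4.0 0" --pt "1 0 0 -4.2 0" --pt "1 0 0 -4.4 0" --pt "1 0 0 -4.5 0" --pt "1 0 0 -4.5 0" --pt "1 0 0 -4.5 0" --pt "1 0 0 -4.5 0"

```text
time: 11.05
tool_pos: [0.4728, 0.2396, 0.2391]
tcp_rot: [-0.546, -3.094, 0.0]
wrist_force: [0.9, 0.2, -4.3]
width: 0.205
grip_force: 49.3
```

```bash
cat >> h.py <<'E'
def lid(n):
    im,d,K,k1,M=cam(n); P=cloud(d,K,k1,M); X,Y,Z=np.moveaxis(P,2,0)
    hsv=cv2.cvtColor(im,cv2.COLOR_RGB2HSV)
    m=(abs(X-.474)<.08)&(abs(Y-.238)<.1)&(Z>.052)&(Z<.1)&(hsv[...,2]>70)
    p=P[m]; h=np.histogram(p[:,2],bins=np.arange(.05,.1,.002)); t=h[1][h[0].argmax()]+.001
    p=p[abs(p[:,2]-t)<.005]; r=cv2.minAreaRect((p[:,:2]*1000).astype(np.float32))
    A=np.c_[p[:,:2]-[.474,.239],np.ones(len(p))]; c=np.linalg.lstsq(A,p[:,2],rcond=None)[0]
    print(n,len(p),'z mid',c[2].round(4),'slope',c[:2].round(3),np.round(r[0],1),np.round(r[1],1),round(r[2],1)); return im
def st():
    s=bot.read_state(); print(s['time'],s['tool_pos'].round(4),s['wrist_force'].round(2),s['torque'].round(3))
E
python3 - <<'E'
from h import *
for i in range(3): st(); lid(['scene','side','wrist'][i])
st()
E
```

```text
11.05 [0.4728 0.2396 0.2391] [ 0.87  0.25 -4.35] [-0.017 -0.189  0.009]
scene 726 z mid 0.0575 slope [-0.004  0.004] [473.  240.7] [152.3 105.5] 69.7
11.1 [0.4728 0.2396 0.2391] [ 0.81 -0.69 -5.15] [-0.003 -0.238 -0.002]
side 445 z mid 0.0617 slope [-0.001  0.006] [476.8 239.4] [161.3  97.5] 69.4
11.15 [0.4729 0.2396 0.2392] [ 0.15 -0.59 -3.83] [ 0.024 -0.246  0.028]
wrist 7890 z mid 0.0587 slope [-0.    -0.002] [475.1 238.7] [150.1  99.3] 69.9
11.2 [0.4728 0.2396 0.2392] [ 0.71  0.36 -4.45] [-0.015 -0.15  -0.004]
```

step_arm --pt "1 0 0 -0.2 0" --pt "1 0 0 -0.4 0" --pt "1 0 0 -0.6 0" --pt "1 0 0 -0.8 0" --pt "1 0 0 -1.0 0" --pt "1 0 0 -1.2 0" --pt "1 0 0 -1.4 0" --pt "1 0 0 -1.5 0" --pt "1 0 0 -1.5 0" --pt "1 0 0 -1.5 0"

```text
time: 12.2
tool_pos: [0.4728, 0.2396, 0.2542]
tcp_rot: [-0.545, -3.094, 0.0]
wrist_force: [0.9, -1.2, -5.5]
width: 0.199
grip_force: 49.1
```

```bash
python3 - <<'E'
from h import *
for i in range(2): st(); lid(['scene','wrist'][i])
st()
E
```

```text
12.2 [0.4728 0.2396 0.2542] [ 0.91 -1.18 -5.5 ] [-0.034 -0.132 -0.034]
scene 737 z mid 0.0576 slope [0.006 0.   ] [472.3 240.5] [155.5 102.7] 69.3
12.25 [0.4728 0.2396 0.2541] [ 0.7  -1.13 -5.87] [-0.034 -0.17   0.   ]
wrist 7254 z mid 0.0587 slope [ 0.001 -0.002] [475.3 238.8] [150.1  99.5] 69.9
12.3 [0.4728 0.2396 0.2541] [ 1.03 -0.57 -5.73] [-0.077 -0.121  0.012]
```

Still on the tray (draw ≈ 41 mm). Continuing.

step_arm --pt "1 0 0 -0.2 0" --pt "1 0 0 -0.4 0" --pt "1 0 0 -0.6 0" --pt "1 0 0 -0.8 0" --pt "1 0 0 -1.0 0" --pt "1 0 0 -1.2 0" --pt "1 0 0 -1.4 0" --pt "1 0 0 -1.5 0" --pt "1 0 0 -1.5 0" --pt "1 0 0 -1.5 0"

```text
time: 13.3
tool_pos: [0.4729, 0.2396, 0.2693]
tcp_rot: [-0.546, -3.094, 0.0]
wrist_force: [-0.3, 0.5, -7.1]
width: 0.209
grip_force: 49.0
```

```bash
python3 - <<'E'
from h import *
for i in range(2): st(); lid(['scene','wrist'][i])
st()
E
```

```text
13.3 [0.4729 0.2396 0.2693] [-0.27  0.45 -7.08] [-0.018  0.045  0.055]
scene 725 z mid 0.0633 slope [ 0.01  -0.014] [473.2 239.6] [155.2 102. ] 69.6
13.35 [0.4728 0.2396 0.2692] [ 0.86  0.34 -6.  ] [0.008 0.022 0.062]
wrist 6891 z mid 0.0641 slope [ 0.011 -0.019] [475.5 238. ] [150.1  99.5] 69.6
13.4 [0.4728 0.2396 0.2692] [-0.48 -0.75 -6.77] [0.077 0.039 0.02 ]
```

Lifted ~5.5 mm; 12 mm more, then hold.

step_arm --pt "1 0 0 -0.1 0" --pt "1 0 0 -0.3 0" --pt "1 0 0 -0.5 0" --pt "1 0 0 -0.7 0" --pt "1 0 0 -0.9 0" --pt "1 0 0 -1.1 0" --pt "1 0 0 -1.2 0" --pt "1 0 0 -1.2 0" --pt "1 0 0 -1.2 0" --pt "1 0 0 -1.2 0"

```text
time: 14.4
tool_pos: [0.4728, 0.2396, 0.2811]
tcp_rot: [-0.545, -3.094, 0.0]
wrist_force: [-0.5, -0.1, -6.7]
width: 0.199
grip_force: 49.0
```

```bash
python3 - <<'E'
from h import *
for i in range(4): st(); lid(['scene','wrist'][i%2])
st()
E
```

```text
14.4 [0.4728 0.2396 0.2811] [-0.47 -0.12 -6.69] [-0.034  0.031 -0.012]
scene 726 z mid 0.0752 slope [ 0.006 -0.014] [472.5 238.6] [155.3 103.3] 69.4
14.45 [0.4728 0.2396 0.2811] [ 0.83  0.2  -7.63] [ 0.036  0.04  -0.007]
wrist 6904 z mid 0.076 slope [ 0.009 -0.02 ] [475.1 238.1] [150.1  99. ] 69.1
14.5 [0.4728 0.2396 0.2811] [ 0.29 -0.46 -7.21] [ 0.057 -0.009  0.058]
scene 740 z mid 0.0752 slope [ 0.009 -0.013] [472.  238.7] [153.  102.4] 70.0
14.55 [0.4728 0.2396 0.2811] [-0.06  0.26 -6.81] [ 0.039  0.038 -0.036]
wrist 6880 z mid 0.076 slope [ 0.009 -0.021] [475.2 238.1] [149.9  99.2] 69.3
14.6 [0.4729 0.2396 0.2812] [ 0.26 -0.53 -7.81] [ 0.059  0.015 -0.047]
```

It hangs 17 mm up, nearly level. Holding.

step_arm --pt "1 0 0 0 0" --pt "1 0 0 0 0" --pt "1 0 0 0 0" --pt "1 0 0 0 0" --pt "1 0 0 0 0" --pt "1 0 0 0 0" --pt "1 0 0 0 0" --pt "1 0 0 0 0" --pt "1 0 0 0 0" --pt "1 0 0 0 0" --pt "1 0 0 0 0" --pt "1 0 0 0 0" --pt "1 0 0 0 0" --pt "1 0 0 0 0" --pt "1 0 0 0 0" --pt "1 0 0 0 0" --pt "1 0 0 0 0" --pt "1 0 0 0 0" --pt "1 0 0 0 0" --pt "1 0 0 0 0"

```text
time: 16.6
tool_pos: [0.4729, 0.2396, 0.2813]
tcp_rot: [-0.545, -3.094, 0.0]
wrist_force: [0.5, -0.3, -6.4]
width: 0.202
grip_force: 49.0
```

step_arm --pt "1 0 0 0 0" --pt "1 0 0 0 0" --pt "1 0 0 0 0" --pt "1 0 0 0 0" --pt "1 0 0 0 0" --pt "1 0 0 0 0" --pt "1 0 0 0 0" --pt "1 0 0 0 0" --pt "1 0 0 0 0" --pt "1 0 0 0 0" --pt "1 0 0 0 0" --pt "1 0 0 0 0" --pt "1 0 0 0 0" --pt "1 0 0 0 0" --pt "1 0 0 0 0"

```text
time: 18.1
tool_pos: [0.4729, 0.2396, 0.2813]
tcp_rot: [0.546, 3.094, -0.0]
wrist_force: [-0.8, -0.0, -6.8]
width: 0.205
grip_force: 49.0
```

```bash
python3 - <<'E'
from h import *
for i in range(4): st(); lid(['scene','wrist'][i%2])
E
```

```text
18.1 [0.4729 0.2396 0.2813] [-0.78 -0.04 -6.79] [ 0.     0.032 -0.077]
scene 721 z mid 0.0753 slope [ 0.008 -0.018] [472.9 239. ] [152.9 100.7] 69.4
18.15 [0.4729 0.2396 0.2813] [ 0.57 -0.03 -7.87] [-0.006  0.049  0.011]
wrist 6880 z mid 0.0761 slope [ 0.009 -0.021] [475.8 237.9] [150.1 100.2] 69.5
18.2 [0.4729 0.2396 0.2813] [-0.23 -0.05 -7.71] [-0.025  0.043 -0.001]
scene 701 z mid 0.0756 slope [ 0.008 -0.017] [472.3 238. ] [153.3 103.5] 69.3
18.25 [0.4729 0.2396 0.2813] [-0.11  0.07 -6.45] [ 0.002  0.026 -0.004]
wrist 6878 z mid 0.0762 slope [ 0.009 -0.021] [475.6 237.8] [150.   99.9] 69.4
```

step_arm --pt "1 0 0 0.1 0" --pt "1 0 0 0.3 0" --pt "1 0 0 0.5 0" --pt "1 0 0 0.7 0" --pt "1 0 0 0.9 0" --pt "1 0 0 1.1 0" --pt "1 0 0 1.25 0" --pt "1 0 0 1.4 0" --pt "1 0 0 1.5 0" --pt "1 0 0 1.6 0" --pt "1 0 0 1.7 0" --pt "1 0 0 1.8 0" --pt "1 0 0 1.9 0" --pt "1 0 0 2.0 0" --pt "1 0 0 2.15 0" --pt "1 0 0 2.3 0" --pt "1 0 0 2.5 0" --pt "1 0 0 2.7 0" --pt "1 0 0 2.9 0" --pt "1 0 0 3.1 0"

```text
time: 20.3
tool_pos: [0.4731, 0.2396, 0.2502]
tcp_rot: [0.545, 3.093, 0.0]
wrist_force: [0.7, -0.6, -5.1]
width: 0.201
grip_force: 49.1
```

step_arm --pt "1 0 0 0.2 0" --pt "1 0 0 0.5 0" --pt "1 0 0 0.8 0" --pt "1 0 0 1.1 0" --pt "1 0 0 1.4 0" --pt "1 0 0 1.7 0" --pt "1 0 0 2.0 0" --pt "1 0 0 2.3 0" --pt "1 0 0 2.6 0" --pt "1 0 0 2.9 0" --pt "1 0 0 3.2 0" --pt "1 0 0 3.4 0" --pt "1 0 0 3.6 0" --pt "1 0 0 3.8 0" --pt "1 0 0 4.1 0" --pt "1 0 0 4.4 0" --pt "1 0 0 4.8 0" --pt "1 0 0 5.2 0" --pt "1 0 0 5.5 0" --pt "1 0 0 5.6 0"

```text
time: 22.3
tool_pos: [0.4726, 0.2395, 0.1936]
tcp_rot: [-0.545, -3.093, 0.001]
wrist_force: [-0.0, 0.1, -1.6]
width: 0.205
grip_force: 49.6
```

```bash
python3 - <<'E'
from h import *
st(); lid('scene'); lid('wrist'); im=lid('side'); st()
im2=cam('scene')[0]
cv2.imwrite('pics/i.png',np.hstack([cv2.resize(im[165:225,205:265],(400,400),interpolation=cv2.INTER_CUBIC),cv2.resize(im2[160:235,195:270],(400,400),interpolation=cv2.INTER_CUBIC)])[:,:,::-1])
E
```

```text
22.3 [0.4726 0.2395 0.1936] [-0.05  0.08 -1.62] [-0.017  0.003 -0.033]
scene 723 z mid 0.0576 slope [ 0.003 -0.   ] [473.6 240.1] [155.2 103.2] 69.6
wrist 10112 z mid 0.0586 slope [-0.001 -0.001] [475.5 238.9] [150.3  99.7] 69.3
side 447 z mid 0.0616 slope [-0.001  0.006] [476.2 238.5] [164.2  97.5] 69.2
22.45 [0.4729 0.2396 0.1942] [-0.06  0.09 -1.3 ] [ 0.084  0.002 -0.016]
```

View pics/i.png

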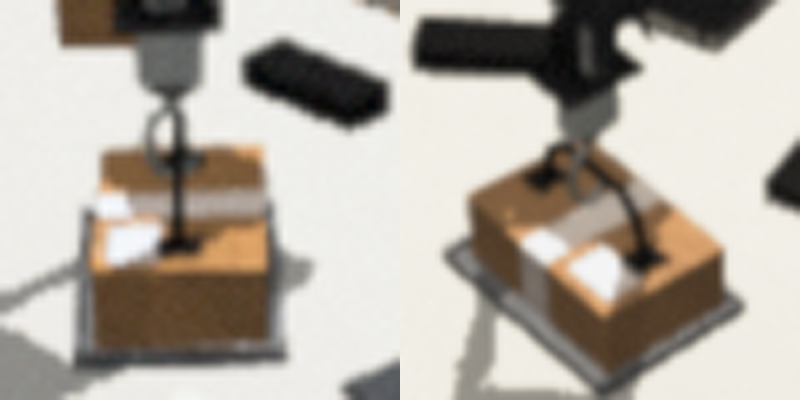

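The parcel lies flat again and the bar is free within the hook, the same picture as at entry. Backing out along the same path.

step_arm --pt "1 0.3 0 0 0" --pt "1 0.8 0 0 0" --pt "1 1.3 0 0 0" --pt "1 1.8 0 0 0" --pt "1 2.3 0 0 0" --pt "1 2.8 0 0 0" --pt "1 3.5 0 0 0" --pt "1 4.5 0 0 0" --pt "1 5.5 0 0 0" --pt "1 6.4 0 0 0" --pt "1 6.8 0 0 0" --pt "1 6.8 -0.1 -1 0" --pt "1 6.8 -0.1 -2.5 0" --pt "1 6.8 -0.1 -4 0" --pt "1 6.8 -0.1 -5.5 0" --pt "1 6.8 -0.1 -6.5 0" --pt "1 6.8 -0.1 -6.9 0" --pt "1 6.8 -0.1 -6.9 0"

```text
time: 24.3
tool_pos: [0.4092, 0.2621, 0.2643]
tcp_rot: [0.546, 3.093, 0.002]
wrist_force: [0.1, 0.2, -1.8]
width: 0.203
grip_force: 49.7
```

```bash
python3 - <<'E'
from h import *
st(); lid('scene'); lid('wrist')
s=bot.read_state(); Rt=R.from_rotvec(s['tcp_rot']).as_matrix(); print(s['width'])
print('to stand, tool axes cm',(Rt.T@(np.array([.5042,-.0925,.2631])-s['tool_pos'])*100).round(2), np.degrees(np.arctan2(Rt[1,0],Rt[0,0])))
E
```

```text
24.3 [0.4092 0.2621 0.2643] [ 0.08  0.25 -1.81] [-0.029  0.034 -0.006]
scene 764 z mid 0.0575 slope [ 0.002 -0.   ] [472.3 240.2] [153.1 105.5] 68.7
wrist 2425 z mid 0.0586 slope [ 0.005 -0.003] [475.2 238.9] [150.   99.8] 69.4
0.21077433994462652
to stand, tool axes cm [-2.112e+01 -3.001e+01 -3.000e-02] 159.9957856589853
```

step_arm --pt "1 -0.4 -0.6 0 0" --pt "1 -1.2 -1.7 0 -2" --pt "1 -2.4 -3.4 0 -4" --pt "1 -4 -5.7 0 -7" --pt "1 -5.7 -8.1 0 -10" --pt "1 -7.4 -10.5 0 -13" --pt "1 -9.1 -12.9 0 -16" --pt "1 -10.8 -15.3 0 -19" --pt "1 -12.5 -17.7 0 -22" --pt "1 -14.2 -20.1 0 -25" --pt "1 -15.9 -22.5 0 -28" --pt "1 -17.6 -24.9 0 -31" --pt "1 -19 -27 0 -33" --pt "1 -20.1 -28.6 0 -34" --pt "1 -20.8 -29.6 0 -34" --pt "1 -21.1 -30 0 -34" --pt "1 -21.1 -30 0 -34" --pt "1 -21.1 -30 0 -34" --pt "1 -21.1 -30 0 -34"

```text
time: 26.3
tool_pos: [0.5041, -0.0913, 0.2632]
tcp_rot: [0.384, -3.118, -0.001]
wrist_force: [-0.4, -0.2, -1.1]
width: 0.202
grip_force: 49.6
```

```bash
python3 - <<'E'
from h import *
st()
s=bot.read_state(); Rt=R.from_rotvec(s['tcp_rot']).as_matrix()
print('to stand, tool axes cm',(Rt.T@(np.array([.5042,-.0925,.2631])-s['tool_pos'])*100).round(2), np.degrees(np.arctan2(Rt[1,0],Rt[0,0])))
im,d,K,k1,M=cam('side'); cv2.imwrite('pics/j.png',cv2.resize(im[170:250,240:320],(400,400),interpolation=cv2.INTER_CUBIC)[:,:,::-1])
# compare with the picture taken when lifted out
k=np.load('side2.npz'); P0=cloud(k['d'],k['K'],float(k['k1']),k['M']); P1=cloud(d,K,k1,M)
for P in (P0,P1):
    m=(abs(P[...,0]-.505)<.05)&(abs(P[...,1]+.092)<.05)&(P[...,2]>.2)&(P[...,2]<.25); print(m.sum(),P[m].mean(0).round(4))
    m=(abs(P[...,0]-.505)<.05)&(abs(P[...,1]+.092)<.05)&(P[...,2]>.15)&(P[...,2]<.2); print(m.sum(),P[m].mean(0).round(4))
E
```

```text
26.3 [ 0.5041 -0.0913  0.2632] [-0.36 -0.23 -1.13] [-0.004 -0.002  0.03 ]
to stand, tool axes cm [ 0.02 -0.12  0.01] -165.94490132655463
129 [ 0.5018 -0.0998  0.2265]
43 [ 0.5005 -0.0944  0.1718]
126 [ 0.5022 -0.0985  0.2261]
38 [ 0.5    -0.0938  0.1706]
```

step_arm --pt "1 0 -0.1 0 0" --pt "1 0 -0.1 0.5 0" --pt "1 0 -0.1 1.2 0" --pt "1 0 -0.1 2 0" --pt "1 0 -0.1 3 0" --pt "1 0 -0.1 4 0" --pt "1 0 -0.1 5 0" --pt "1 0 -0.1 6 0" --pt "1 0 -0.1 7 0" --pt "1 0 -0.1 8 0" --pt "1 0 -0.1 9 0" --pt "1 0 -0.1 10 0" --pt "1 0 -0.1 11 0" --pt "1 0 -0.1 11.8 0" --pt "1 0 -0.1 12.3 0" --pt "1 0 -0.1 12.6 0" --pt "1 0 -0.1 12.8 0" --pt "1 0 -0.1 12.8 0"

```text
time: 28.15
tool_pos: [0.5046, -0.0931, 0.1353]
tcp_rot: [-0.383, 3.118, -0.0]
wrist_force: [0.9, 0.3, -2.3]
width: 0.202
grip_force: 49.7
```

```bash
python3 - <<'E'
from h import *
st()
E
```

```text
28.15 [ 0.5046 -0.0931  0.1353] [ 0.91  0.34 -2.32] [-0.014 -0.014  0.017]
```

Unobstructed, and about 1–2 mm above the frame. Lower the last bit.

step_arm --pt "1 0 0 0.05 0" --pt "1 0 0 0.1 0" --pt "1 0 0 0.15 0" --pt "1 0 0 0.15 0" --pt "1 0 0 0.15 0"

```text
time: 28.65
tool_pos: [0.5047, -0.0931, 0.134]
tcp_rot: [-0.383, 3.118, -0.0]
wrist_force: [0.0, -0.8, -1.1]
width: 0.205
grip_force: 49.8
```

step_arm --pt "1 0 0 0.05 0" --pt "1 0 0 0.05 0" --pt "1 0 0 0.05 0" --force 20

```text
time: 28.95
tool_pos: [0.5048, -0.0932, 0.1339]
tcp_rot: [-0.383, 3.118, -0.0]
wrist_force: [-1.7, 0.6, 5.0]
width: 0.208
grip_force: 50.6
```

step_arm --pt "2 0 0 0 0" --pt "2.5 0 0 0 0" --pt "3 0 0 0 0" --pt "4 0 0 0 0" --pt "5 0 0 0 0" --pt "6 0 0 0 0" --pt "8 0 0 0 0" --pt "8 0 0 0 0" --pt "8 0 0 0 0" --pt "8 0 0 -1 0" --pt "8 0 0 -3 0" --pt "8 0 0 -6 0" --pt "8 0 0 -9 0" --pt "8 0 0 -12 0" --pt "8 0 0 -14 0" --pt "8 0 0 -14 0" --pt "8 0 0 -14 0"

```text
time: 30.65
tool_pos: [0.5047, -0.0931, 0.2738]
tcp_rot: [-0.383, 3.117, -0.001]
wrist_force: [0.2, 0.7, -0.7]
width: 0.938
grip_force: 0.0
```

```bash
python3 - <<'E'
from h import *
st(); lid('scene')
im,d,K,k1,M=cam('wrist'); P=cloud(d,K,k1,M); X,Y,Z=np.moveaxis(P,2,0); s=(abs(X-.5)<.08)&(abs(Y+.09)<.08)
def rect(p): 
    r=cv2.minAreaRect((p[:,:2]*1000).astype(np.float32)); return np.round(r[0],1),np.round(r[1],1),round(r[2],1)
for nm,m in [('top',s&(abs(Z-.12)<.005)),('htop',s&(abs(Z-.174)<.008)),('flange',s&(abs(Z-.126)<.003))]:
    if m.sum()>8: print(nm,m.sum(),rect(P[m]),np.median(P[m][:,2]))
a=cam('side')[0]
cv2.imwrite('pics/k.png',np.hstack([cv2.resize(im,(400,300)),cv2.resize(a[150:270,200:360],(400,300),interpolation=cv2.INTER_CUBIC)])[:,:,::-1])
E
```

```text
30.65 [ 0.5047 -0.0931  0.2738] [ 0.21  0.66 -0.65] [-0.015  0.004  0.024]
scene 764 z mid 0.0576 slope [ 0.001 -0.   ] [472.8 241.2] [157.3 103.1] 69.2
top 4164 (array([505.5, -91.9]), array([82.3, 86. ]), 14.0) 0.11958505900438171
htop 935 (array([504.4, -94.7]), array([43.4, 17.8]), 14.5) 0.170113193896905
flange 1423 (array([505. , -94.5]), array([61.8, 42. ]), 14.0) 0.12549526178093257
```

View pics/k.png

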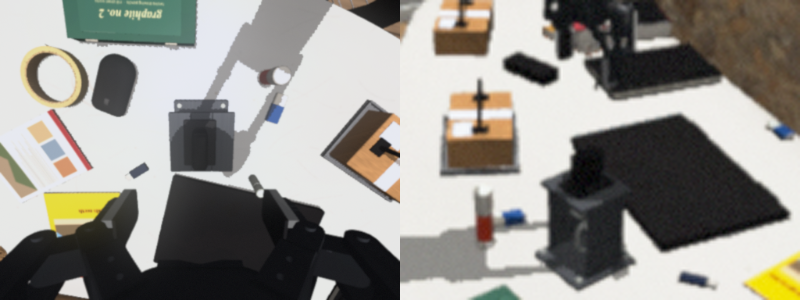

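The scale stands upright in the stand with its flange on the frame, less than 3 mm off centre. The parcel is flat in its tray and the gripper is clear.

```bash
python3 -c "
from workcell import bot
print(bot.finish_job())"
```

```text
the job is handed in; nothing more can be done
None
```

The parcel weighs about 0.46 kg, worked out from the arm's lift at the point it left the tray (about 50 mm of spring draw). It hung still about 17 mm above the tray floor for over 3 s, then went back flat in its tray. The scale is upright in its stand and the job is handed in; no verdict was shown.

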